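Switch on, unlock and start the hob

TASK

Start the hob under the pan by pressing its controls with the fingertips: first switch on the white rocker by pressing down its raised half (the one toward the pan), then push the yellow lock plunger fully in, then hold the green key fully down for a good two seconds and let go. Keep to that order, do not press the red or the blue key, and leave the pan, the shaker and the sauce cup standing where they are. Finish with the rocker on, the plunger in and the hand clear.

Things in the scene. Friction and masses are not known exactly. Their poses are not given: they have to be found in the camera images.
- hob: fixed flat steel table-top hob, 325 x 320 x 50 mm (deep, wide, high). Origin on the table under the centre of its grey control strip (94 mm deep, along the near edge, top 50 mm above the table); x toward the black cooking plate, y left along the strip, z up. Five controls stand in a row at y = -120, -60, 0, 60, 120 mm; which is where changes each time
- rocker (a joint): angle of the white power rocker in rad: 0 = off (the half toward the cooking plate stands up), 0.4 = on (that half is fully down, the near half stands up); stays where it is put
- rocker_press (a point): point on top of the white rocker's half toward the cooking plate, on the small red bar, 16 mm from the rocker's pivot; moves with the rocker. Rocker 48 x 28 mm (long along the hob's x) in a black frame 60 x 40 mm; pivot 65 mm above the table. Pushing this half down about 6 mm with about 3 to 5 N switches on
- lock (a joint): travel of the yellow lock plunger in m: 0 = out (locked), 0.008 = fully in (unlocked); it has no spring and stays where it is pushed
- lock_top (a point): centre of the top of the yellow mushroom-shaped lock plunger (34 mm across, on a steel stem in a round black base 40 mm across); goes in 8 mm straight down with about 3 N; z up. 78 mm above the table when out
- green_key (a joint): travel of the green push key in m: 0 up, 0.006 fully down; it springs back up when let go (start)
- green_key_top (a point): centre of the top of the green round push key (28 mm across, standing in a black housing); it goes down with the key; full travel 6 mm straight down, 5 N at the bottom; z up. All keys' tops stand 72 mm above the table
- red_key (a joint): travel of the red push key in m: 0 up, 0.006 fully down; it springs back up when let go (stop)
- red_key_top (a point): centre of the top of the red round push key (28 mm across, standing in a black housing); it goes down with the key; full travel 6 mm straight down, 5 N at the bottom; z up
- blue_key (a joint): travel of the blue push key in m: 0 up, 0.006 fully down; it springs back up when let go (not used here)
- blue_key_top (a point): centre of the top of the blue round push key (28 mm across, standing in a black housing); it goes down with the key; full travel 6 mm straight down, 5 N at the bottom; z up
- pan_center (a point): middle, half-way up, of the steel pan 177 x 109 x 65 mm with beige filling, standing loose on the black cooking plate, long side about along the control strip, its top about 117 mm above the table
- shaker_center (a point): middle, half-way up, of a loose steel shaker 52 mm across and 88 mm high, standing on the table to the left of the hob
- ramekin_center (a point): middle, half-way up, of a loose white sauce cup 70 mm across and 42 mm high, standing on the table on the near side of the hob

How it is judged:
By the outcome, as a careful person would: the job done as asked, in the order asked, and still so for the second after the job is handed in, with the robot touching nothing.
It also fails if it takes over 45 s, if anything falls off the work surface, if the arm or the gripper's body presses on something with over 40 N, if the wrist force passes 120 N, or if a joint passes its speed limit or range.

ROBOT

A 6-joint arm with a two-finger parallel gripper is mounted at the origin on a cart in front of the work surface, level with it; the furniture and walls round the work are solid. World frame = base frame: x ahead of the robot, y to its left, z up, the work surface at z = 0. Lengths are in m, angles in rad, forces in N, time in s.
With the tool pointing down it reaches from about 0.35 to 0.975 m from the base axis. Payload 4.9 kg.
Tool frame: the origin (TCP) lies midway between the tips of the shut fingers; the grasp point (between the pads) lies 19 mm behind it (manip.hold_point_z is the distance from the TCP to the grasp point, in m); z points along the fingers, y is the line along which they close (so a half turn about z gives the same grasp; the last joint's range is limited). The gripper opens to 85 mm and grips with 20 to 120 N. Pads are 22 mm wide; open, the fingers measure 114 mm over their backs; the gripper's body (76 mm by 85 mm) begins 54 mm behind the grasp point. The pads swing forward as they close: fully open they stand 13 mm farther back than shut.
Start: joints at [-1.462, 0.053, 1.613, -0, 1.476, -0.119], TCP at [0.141, -0.609, 0.231] pointing down, gripper open.
Joint ranges: [-3.01, 3.01], [-1.01, 2.22], [0.06, 2.58], [-1.02, 4.17], [0.09, 2.62], [-3.14, 3.14]. Speed limits (rad/s): [2.57, 2.57, 3.14, 3.14, 3.14, 3.14].

INTERFACE

Orientations are given as a unit quaternion [w, x, y, z].
In Python, from plant import manip gives the robot as it stands. The module is installed in compiled form; this text tells all that it offers.
- The arm moves only by the shell command python3 -m jog 'ROWS' [OPENING]. ROWS is JSON, one flat list of numbers, 6 for each row, row after row: the shift along the tool's x, y, z in units of 0.1 m (1.0 is 0.1 m), then the turn, a rotation vector about the tool's x, y, z in units of 180 degrees (1.0 is 180 degrees). A call has 1 to 8 rows; each row is the pose to reach, as a shift and turn from the pose commanded when the call began, along the tool's axes at that moment, turning the shorter way round; what a row does not reach only later rows make up. A row lasts 1/8 s, in which the tool goes at most 62.5 mm and 10.7 degrees, less where a joint would pass 70% of its speed; a pose out of reach is approached as far as the arm can. A call with a number of a shift or a turn outside -1 to 1 is refused whole. A call with a gripper value outside its range is refused whole. OPENING is the finger opening in mm, from 0 to 85.4, set as the call begins (- or left out, the last holds). The fingers move at their own pace and stop on an object; the grip force is fixed at half the most. Time passes only in rows, so rows that repeat a pose let the fingers close. It gives the time, the measured TCP pose, the force, the opening and the grip force at its end, in the units of the state.
- manip.state(): the state, without advancing time (a new reading comes with each control period).
- manip.grab_frame(name): name is "scene" or "top" or "wrist"; returns a dict with "img" (480x640x3 uint8, blue, green, red), "z_map" (480x640 float32, m along the optical axis (not along the pixel's ray), 0 where there is no reading), "fx", "fy", "cx", "cy" (pixels), "xyz" and "attitude" of the camera in the world; the wrist camera has in their place "T_tool_cam" (4x4, takes a point from camera to tool coordinates, whose origin is the TCP and whose axes are the flange's). Camera axes: x right, y up, looking along -z (the intrinsics and any distortion apply to the point x, -y, -z); pixel columns grow to the right and rows downward; lengths in m; the calibration is good to about 2 mm. The wrist camera is an equidistant fisheye: a pixel r from the principal point sees the ray r / f radians off the axis. A picture is of the moment at which its call begins: read the wrist's pose just before it.
- manip.job_done(): hands the job in; it is judged then, once.
The state is a dict: "time": time; "joint_pos": joint angles; "joint_vel": joint speeds; "joint_efforts": joint torques, N m; "tool_pos": TCP position; "tool_rot": TCP orientation; "contact_force": force on the tool from outside, world axes, zero at the start; "ft_torque": the same for the moment, N m; "gripper_width": opening from 0.0 (shut) to 1.0 (fully open); "grasp_force": force on a finger pad.
Only numpy, scipy, OpenCV 4.12 (cv2) and the standard library are available. Lean on these libraries where they do the work, as an engineer would, in place of code of your own. Each camera call takes 0.05 s, during which the arm holds its last target. There are 200 camera calls.

## Working session

There is one attempt and no reset: what is moved stays moved. The work goes in short steps, Python scripts to look and compute and a shell command to move; the robot and the scene stay as the last step left them, time stands still between calls to the robot, and variables do not carry over. Pictures are saved under pics/ and viewed, at most 10 in all, crops included, and the job is handed in when it is done.

```bash
mkdir -p pics
cat > h.py <<'E'
import numpy as np, cv2
from plant import manip
from scipy.spatial.transform import Rotation as R
def rot(q): return R.from_quat([q[1],q[2],q[3],q[0]]).as_matrix()
def cloud(f):
    h,w=f["z_map"].shape; u,v=np.meshgrid(np.arange(w),np.arange(h)); z=f["z_map"]
    p=np.stack([(u-f["cx"])/f["fx"]*z,-(v-f["cy"])/f["fy"]*z,-z],-1)
    return p@rot(f["attitude"]).T+np.array(f["xyz"])
E
python3 - <<'E'
from h import *
s=manip.state(); print(s)
for n in("top","scene"):
    f=manip.grab_frame(n); cv2.imwrite(f"pics/{n}0.png",f["img"]); np.savez(f"{n}0.npz",**f)
    print(n,f["xyz"],f["attitude"],f["fx"],[k for k in f])
E
```

```text
{'time': 0.0, 'joint_pos': array([-1.46201318e+00,  5.33813128e-02,  1.61431288e+00,  2.47110804e-05,
        1.47604707e+00, -1.19035802e-01]), 'joint_vel': array([-1.06503179e-03,  5.07211796e-04, -1.85130446e-04, -5.86527773e-05,
        2.80996287e-03,  1.37297762e-03]), 'joint_efforts': array([-5.30965135e-04, -3.93682408e+01, -3.70183682e+01, -3.72014401e-04,
        7.00846067e-03, -2.20288956e-05]), 'tool_pos': array([ 0.14107333, -0.60820984,  0.23003661]), 'tool_rot': array([-1.07422693e-03,  9.93518889e-01,  1.13662059e-01,  1.78059061e-05]), 'contact_force': array([1.17747494, 0.34445395, 0.22457324]), 'ft_torque': array([-0.00207873,  0.02724107, -0.04583948]), 'grasp_force': 0.0, 'gripper_width': 0.9980577673314435}
top [0.41765582 0.2910184  1.00361963] [ 0.70918418  0.06043661 -0.04205899 -0.70116778] 507.5615090433639 ['img', 'z_map', 'fx', 'fy', 'cx', 'cy', 'xyz', 'attitude']
scene [0.09662385 0.81068142 0.83135498] [-0.331464   -0.12721664  0.33331955  0.87341034] 606.7331179954197 ['img', 'z_map', 'fx', 'fy', 'cx', 'cy', 'xyz', 'attitude']
```

View pics/top0.png

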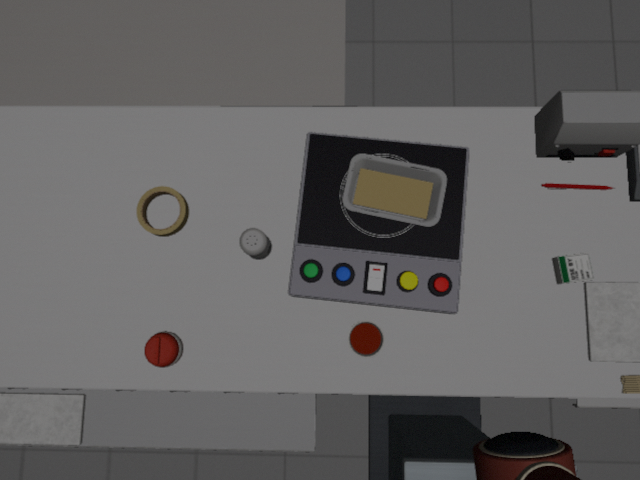

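View pics/scene0.png

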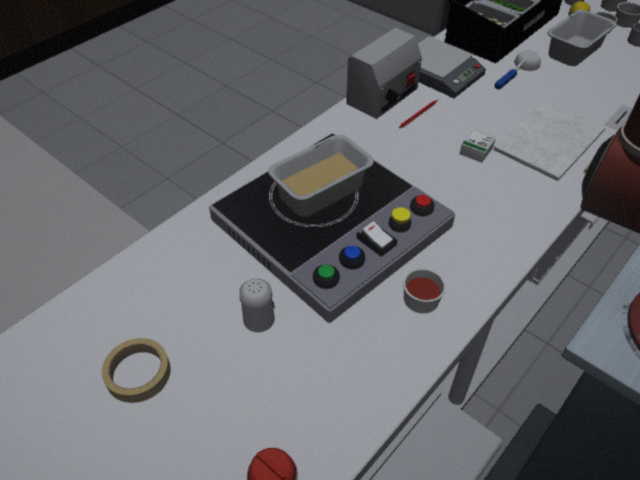

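The top view shows, left to right, green (311,270), blue (343,273), the rocker (376,277) with its red bar toward the pan, yellow (409,281) and red (441,285). The sauce cup is at (366,338) and the shaker at (255,242). The scene view agrees.

```bash
cat > m.py <<'E'
from h import *
HS={"green":(50,80),"blue":(100,125),"yellow":(24,35),"red":(0,6)}
def run(n,rois):
    f=dict(np.load(f"{n}0.npz")); P=cloud(f); hsv=cv2.cvtColor(f["img"],cv2.COLOR_BGR2HSV); out={}
    for k,(u,v,r,c) in rois.items():
        m=np.zeros(hsv.shape[:2],bool); m[v-r:v+r+1,u-r:u+r+1]=1
        if c=="white": m&=(hsv[...,1]<60)&(hsv[...,2]>140)
        else: m&=(hsv[...,0]>=HS[c][0])&(hsv[...,0]<=HS[c][1])&(hsv[...,1]>110)&(hsv[...,2]>60)
        q=P[m]; z=np.percentile(q[:,2],75); q2=q[abs(q[:,2]-z)<.004] if k!="rocker" else q
        out[k]=q2.mean(0); print(n,k,m.sum(),len(q2),q2.mean(0).round(4))
    return out
a=run("top",{"green":(311,270,13,"green"),"blue":(343,273,13,"blue"),"yellow":(409,281,13,"yellow"),"red":(441,285,13,"red"),"bar":(376,269,6,"red"),"rocker":(376,277,16,"white")})
b=run("scene",{"green":(326,273,14,"green"),"blue":(352,255,14,"blue"),"yellow":(401,214,14,"yellow"),"red":(423,203,14,"red"),"bar":(376,228,10,"red"),"rocker":(378,235,18,"white")})
for nm,d in(("top",a),("scene",b)):
    # rigid fit: hob y for keys
    ks=["green","blue","yellow","red"]; y=np.array([.12,.06,-.06,-.12])
    A=np.array([d[k][:2] for k in ks]); c=A.mean(0); v=(y@(A-c))/(y@y); print(nm,"origin",c.round(4),"yaw",np.arctan2(-v[0],v[1]),"scale",np.linalg.norm(v),(A-c-np.outer(y,v)).round(4).tolist())
E
python3 m.py
```

```text
top green 166 153 [0.4997 0.3369 0.072 ]
top blue 178 152 [0.4938 0.2775 0.0721]
top yellow 274 249 [0.4825 0.1585 0.0779]
top red 180 164 [0.4766 0.0987 0.0718]
top bar 7 7 [0.5028 0.2165 0.0742]Traceback (most recent call last):
  File "m.py", line 12, in <module>
    a=run("top",{"green":(311,270,13,"green"),"blue":(343,273,13,"blue"),"yellow":(409,281,13,"yellow"),"red":(441,285,13,"red"),"bar":(376,269,6,"red"),"rocker":(376,277,16,"white")})
  File "m.py", line 9, in run
    q=P[m]; z=np.percentile(q[:,2],75); q2=q[abs(q[:,2]-z)<.004] if k!="rocker" else q
              ~~~~~~~~~~~~~^^^^^^^^^^^
    return _quantile_unchecked(
        a, q, axis, out, overwrite_input, method, keepdims, weights)
    return _ureduce(a,
                    func=_quantile_ureduce_func,
    ...<5 lines>...
                    overwrite_input=overwrite_input,
                    method=method)
    r = func(a, **kwargs)
    result = _quantile(arr,
                       quantiles=q,
    ...<2 lines>...
                       out=out,
                       weights=wgt)
    slices_having_nans = np.isnan(arr[-1, ...])
                                  ~~~^^^^^^^^^
IndexError: index -1 is out of bounds for axis 0 with size 0
```

```bash
sed -i 's/,"rocker":([^)]*)//' m.py; python3 m.py
python3 - <<'E'
from h import *
f=dict(np.load("top0.npz"));P=cloud(f)
# pan near edge
m=(P[...,2]>.1)&(P[...,2]<.13)&(P[...,0]>.5)&(P[...,0]<.8)&(P[...,1]>.05)&(P[...,1]<.4)
q=P[m]; print("pan",q.min(0),q.max(0),q.mean(0))
print("tooldist",manip.hold_point_z)
E
```

```text
top green 166 153 [0.4997 0.3369 0.072 ]
top blue 178 152 [0.4938 0.2775 0.0721]
top yellow 274 249 [0.4825 0.1585 0.0779]
top red 180 164 [0.4766 0.0987 0.0718]
top bar 7 7 [0.5028 0.2165 0.0742]
scene green 179 164 [0.4988 0.3402 0.0723]
scene blue 175 158 [0.4933 0.2807 0.0719]
scene yellow 229 207 [0.4816 0.162  0.078 ]
scene red 106 101 [0.4761 0.1019 0.0723]
pan [0.57574554 0.09407463 0.10011023] [0.70850046 0.28025416 0.12044545] [0.64653853 0.18414676 0.1140393 ]
tooldist 0.0187Traceback (most recent call last):
  File "m.py", line 13, in <module>
    b=run("scene",{"green":(326,273,14,"green"),"blue":(352,255,14,"blue"),"yellow":(401,214,14,"yellow"),"red":(423,203,14,"red"),"bar":(376,228,10,"red")})
  File "m.py", line 9, in run
    q=P[m]; z=np.percentile(q[:,2],75); q2=q[abs(q[:,2]-z)<.004] if k!="rocker" else q
              ~~~~~~~~~~~~~^^^^^^^^^^^
    return _quantile_unchecked(
        a, q, axis, out, overwrite_input, method, keepdims, weights)
    return _ureduce(a,
                    func=_quantile_ureduce_func,
    ...<5 lines>...
                    overwrite_input=overwrite_input,
                    method=method)
    r = func(a, **kwargs)
    result = _quantile(arr,
                       quantiles=q,
    ...<2 lines>...
                       out=out,
                       weights=wgt)
    slices_having_nans = np.isnan(arr[-1, ...])
                                  ~~~^^^^^^^^^
IndexError: index -1 is out of bounds for axis 0 with size 0
```

Both cameras agree to about 3 mm. Averaging them puts the hob origin at (0.488, 0.2195) with yaw -0.095. I'll shut the fingers, align the tool with the strip and move over.

```bash
python3 -m jog '[0.4,-0.5,0,0,0,0.05, 0.8,-1,0,0,0,0.103, 0.8,-1,0,0,0,0.103]' 0
python3 -m jog '[0.3,-0.5,0,0,0,0, 0.6,-0.95,0,0,0,0]'
python3 -m jog '[0.3,-0.5,0,0,0,0, 0.6,-0.95,0,0,0,0]'
python3 -m jog '[0.3,-0.5,0,0,0,0, 0.6,-0.95,0,0,0,0]'
python3 -m jog '[0.3,-0.5,0,0,0,0, 0.6,-0.95,0,0,0,0]'
```

```text
time: 0.48
tool_pos: [0.1977, -0.49, 0.2299]
tool_rot: [-0.001, 0.999, -0.047, -0.0]
contact_force: [0.3, -0.1, -0.0]
gripper_width: 0.378
grasp_force: 0.0
time: 0.72
tool_pos: [0.2656, -0.404, 0.2312]
tool_rot: [0.0, 0.999, -0.048, 0.0]
contact_force: [0.1, -0.6, -0.3]
gripper_width: 0.003
grasp_force: 0.0
time: 0.98
tool_pos: [0.3349, -0.3148, 0.2314]
tool_rot: [0.0, 0.999, -0.048, 0.0]
contact_force: [1.7, -0.9, 0.4]
gripper_width: -0.002
grasp_force: 0.0
time: 1.23
tool_pos: [0.4039, -0.2259, 0.2315]
tool_rot: [0.0, 0.999, -0.048, 0.0]
contact_force: [1.0, -1.0, -0.4]
gripper_width: -0.002
grasp_force: 0.0
time: 1.48
tool_pos: [0.4729, -0.137, 0.2315]
tool_rot: [0.0, 0.999, -0.048, 0.0]
contact_force: [-0.5, -0.5, 0.2]
gripper_width: 0.001
grasp_force: 0.0
```

```bash
cat > t.py <<'E'
from h import *
import sys
o=np.array([.4878,.2195]); yaw=-.095; s=manip.state(); M=rot(s["tool_rot"]); p=np.array(s["tool_pos"])
ex=np.array([np.cos(yaw),np.sin(yaw)]); ey=np.array([-ex[1],ex[0]])
print("t",s["time"],"tcp",p.round(4),"F",s["contact_force"].round(2),"gw",round(s["gripper_width"],3),"yaw",round(np.arctan2(M[1,0],M[0,0]),4),"zaxis",M[:,2].round(3))
print("tcp in hob",((p[:2]-o)@ex).round(4),((p[:2]-o)@ey).round(4))
for k,(x,y,z) in {"rocker":(.018,0,.09),"lock":(0,-.06,.09),"green":(0,.12,.09)}.items():
    w=np.r_[o+x*ex+y*ey,z]; print(k,((w-p)@M*10).round(3))
E
python3 t.py
```

```text
t 1.475 tcp [ 0.4729 -0.137   0.2315] F [-0.54 -0.5   0.17] gw 0.001 yaw -0.0953 zaxis [ 0.001 -0.001 -1.   ]
tcp in hob 0.019 -0.3563
rocker [-0.012 -3.564  1.412]
lock [-0.192 -2.963  1.413]
green [-0.192 -4.763  1.411]
```

```bash
python3 -m jog '[0,-0.5,0,0,0,0, 0,-0.95,0,0,0,0]'>/dev/null
python3 -m jog '[0,-0.5,0,0,0,0, 0,-0.95,0,0,0,0]'>/dev/null
python3 -m jog '[0,-0.5,0,0,0,0, 0,-0.95,0,0,0,0]'>/dev/null
python3 -m jog '[0,-0.4,0.3,0,0,0, 0,-0.7,0.8,0,0,0, 0,-0.71,0.8,0,0,0, 0,-0.71,0.8,0,0,0]'
python3 t.py
python3 - <<'E'
from h import *
s=manip.state(); f=manip.grab_frame("wrist"); np.savez("w0.npz",**f,p=s["tool_pos"],q=s["tool_rot"]); cv2.imwrite("pics/w0.png",f["img"]); print(f["T_tool_cam"],f["fx"],f["cx"],f["cy"])
E
```

```text
time: 2.72
tool_pos: [0.5067, 0.2159, 0.1522]
tool_rot: [0.0, 0.999, -0.048, 0.001]
contact_force: [-0.1, 0.6, 0.9]
gripper_width: 0.001
grasp_force: 0.0
t 2.725 tcp [0.5067 0.2159 0.1522] F [-0.09  0.6   0.95] gw 0.001 yaw -0.0958 zaxis [ 0.001 -0.    -1.   ]
tcp in hob 0.0192 -0.0018
rocker [-0.012 -0.018  0.622]
lock [-0.192  0.582  0.622]
green [-0.193 -1.218  0.621]
[[ 6.57924117e-04  9.59470521e-01  2.81808245e-01  7.33082712e-02]
 [ 9.99998829e-01 -2.41784031e-04 -1.51144867e-03  9.93174263e-04]
 [-1.38205371e-03  2.81808909e-01 -9.59469556e-01 -1.44314748e-01]
 [ 0.00000000e+00  0.00000000e+00  0.00000000e+00  1.00000000e+00]] 371.64829954431775 321.7960485674425 236.95520662351984
```

View pics/w0.png

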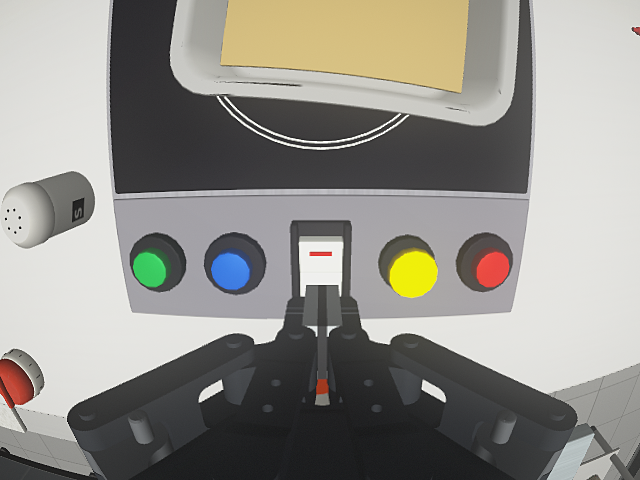

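The wrist view shows the red bar at (320,253), green (149,269), yellow (413,273) and the fingertips at (322,300), centred on the rocker. I'll refine the bar from this picture.

Run:
```python
from h import *
f=dict(np.load("w0.npz")); M=rot(f["q"]);T=f["T_tool_cam"]
def ray(u,v,z):
    a=np.array([u-f["cx"],v-f["cy"]]); r=np.hypot(*a); th=r/f["fx"]
    d=np.r_[np.sin(th)*a/r,np.cos(th)]*[1,-1,-1]; 
    d=M@T[:3,:3]@d; c=f["p"]+M@T[:3,3]; return c+d*(z-c[2])/d[2]
o=np.array([.4878,.2195]); ex=np.array([np.cos(.095),-np.sin(.095)]); ey=np.array([-ex[1],ex[0]])
for n,u,v,z in(("bar",320.5,253.5,.074),("green",149,269,.072),("yellow",413,273,.078)):
    w=ray(u,v,z); print(n,w.round(4),((w[:2]-o)@ex).round(4),((w[:2]-o)@ey).round(4))
```

```text
bar [0.5038 0.2156 0.074 ] 0.0163 -0.0023
green [0.5023 0.3364 0.072 ] 0.0033 0.1177
yellow [0.486  0.1573 0.078 ] 0.0041 -0.0621
```

```bash
python3 -m jog '[0,0,0.4,0,0,0, 0,0,0.7,0,0,0, 0,0,0.75,0,0,0, 0,0,0.77,0,0,0]'
python3 -m jog '[0,0,0.01,0,0,0, 0,0,0.02,0,0,0, 0,0,0.03,0,0,0, 0,0,0.03,0,0,0]'
```

```text
time: 3.28
tool_pos: [0.5074, 0.2161, 0.0764]
tool_rot: [-0.001, 0.999, -0.048, 0.002]
contact_force: [0.8, 0.1, 0.4]
gripper_width: 0.001
grasp_force: 0.0
time: 3.78
tool_pos: [0.5066, 0.2167, 0.0721]
tool_rot: [-0.0, 0.999, -0.048, 0.001]
contact_force: [2.7, 0.6, 2.0]
gripper_width: -0.002
grasp_force: 1.3
```

```bash
python3 -m jog '[0,0,0.01,0,0,0, 0,0,0.02,0,0,0, 0,0,0.02,0,0,0]'|sed -n '1,2p;4p'
python3 -m jog '[0,0,0.01,0,0,0, 0,0,0.02,0,0,0, 0,0,0.02,0,0,0]'|sed -n '1,2p;4p'
```

```text
time: 4.15
tool_pos: [0.5055, 0.2164, 0.069]
contact_force: [0.7, -0.4, 1.8]
time: 4.53
tool_pos: [0.5059, 0.2164, 0.0681]
contact_force: [-0.9, -0.4, 8.4]
```

```bash
python3 -m jog '[0,0,0.01,0,0,0, 0,0,0.02,0,0,0, 0,0,0.02,0,0,0]'|sed -n '1,2p;4p'
python3 -m jog '[0,0,-0.3,0,0,0, 0,0,-0.7,0,0,0, 0,0,-0.8,0,0,0, 0,0,-0.8,0,0,0]'|sed -n '1,2p;4p'
python3 - <<'E'
from h import *
f=manip.grab_frame("wrist"); a=cv2.imread("pics/w0.png")[200:340,270:370]; b=f["img"][200:340,270:370]
cv2.imwrite("pics/w1.png",cv2.resize(np.hstack([a,b]),None,fx=4,fy=4))
E
python3 t.py
```

```text
time: 4.9
tool_pos: [0.506, 0.2165, 0.0679]
contact_force: [-5.4, -1.6, 16.9]
time: 5.4
tool_pos: [0.5053, 0.2163, 0.1447]
contact_force: [-0.3, -0.6, -0.3]
t 5.45 tcp [0.5047 0.216  0.1436] F [-0.48 -0.43  0.9 ] gw -0.001 yaw -0.0958 zaxis [-0.003 -0.001 -1.   ]
tcp in hob 0.0172 -0.0018
rocker [ 0.01  -0.019  0.536]
lock [-0.17   0.581  0.537]
green [-0.171 -1.219  0.535]
```

View pics/w1.png

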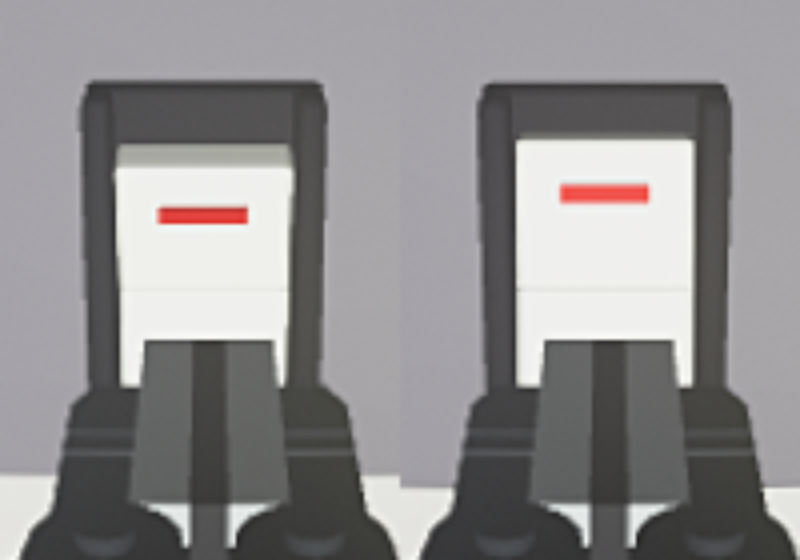

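The rocker has flipped: the bar half is now low and the press ended on a hard stop at 17 N. Next is the lock plunger.

```bash
python3 -m jog '[-0.1,0.4,0,0,0,0, -0.15,0.59,0.2,0,0,0, -0.15,0.59,0.5,0,0,0, -0.15,0.59,0.58,0,0,0, -0.15,0.59,0.58,0,0,0]'|sed -n '1,2p;4p'; python3 t.py
python3 -m jog '[0,0,0.03,0,0,0, 0,0,0.06,0,0,0, 0,0,0.09,0,0,0, 0,0,0.11,0,0,0, 0,0,0.11,0,0,0]'|sed -n '1,2p;4p'
```

```text
time: 6.08
tool_pos: [0.4841, 0.159, 0.0858]
contact_force: [-0.1, -0.3, 0.2]
t 6.075 tcp [0.4841 0.159  0.0858] F [-0.13 -0.29  0.25] gw 0.001 yaw -0.0956 zaxis [-0.003 -0.001 -1.   ]
tcp in hob 0.0021 -0.0606
rocker [ 0.159 -0.606 -0.043]
lock [-0.021 -0.006 -0.042]
green [-0.022 -1.806 -0.044]
time: 6.7
tool_pos: [0.4855, 0.1591, 0.0765]
contact_force: [1.1, 0.3, 0.8]
```

```bash
python3 -m jog '[0,0,0.02,0,0,0, 0,0,0.04,0,0,0, 0,0,0.05,0,0,0, 0,0,0.05,0,0,0]'|sed -n '1,2p;4p'
python3 -m jog '[0,0,0.01,0,0,0, 0,0,0.02,0,0,0, 0,0,0.02,0,0,0]'|sed -n '1,2p;4p'
```

```text
time: 7.2
tool_pos: [0.4854, 0.1591, 0.0713]
contact_force: [0.2, 0.8, 1.0]
time: 7.58
tool_pos: [0.4855, 0.1591, 0.07]
contact_force: [-0.3, 0.9, 6.6]
```

```bash
python3 -m jog '[0,0,0.01,0,0,0, 0,0,0.02,0,0,0, 0,0,0.02,0,0,0, 0,0,0.02,0,0,0]'|sed -n '1,2p;4p'
python3 -m jog '[0,0,-0.3,0,0,0, 0,0,-0.6,0,0,0, 0,0,-0.7,0,0,0, 0,0,-0.7,0,0,0]'|sed -n '1,2p;4p'
python3 - <<'E'
from h import *
for n in("wrist","top"):
    f=manip.grab_frame(n); cv2.imwrite(f"pics/{n}2.png",f["img"])
f=manip.grab_frame("scene"); P=cloud(f); h=cv2.cvtColor(f["img"],cv2.COLOR_BGR2HSV)
m=(h[...,0]>=24)&(h[...,0]<=35)&(h[...,1]>110)&(h[...,2]>60); m[:190]=0;m[240:]=0;m[:,:385]=0;m[:,420:]=0
q=P[m]; print("yellow",m.sum(),np.percentile(q[:,2],[25,50,75,90]) if m.sum() else "")
E
python3 t.py
```

```text
time: 8.07
tool_pos: [0.4856, 0.1591, 0.0699]
contact_force: [-6.6, -0.4, 16.5]
time: 8.57
tool_pos: [0.4852, 0.1589, 0.1371]
contact_force: [0.3, 0.4, -0.2]
yellow 231 [0.06881944 0.06977161 0.07086883 0.07177786]
t 8.725 tcp [0.4841 0.1588 0.1354] F [-0.39  0.23  0.51] gw 0.002 yaw -0.0958 zaxis [-0.003 -0.001 -1.   ]
tcp in hob 0.0021 -0.0608
rocker [ 0.16  -0.608  0.453]
lock [-0.019 -0.008  0.454]
green [-0.021 -1.808  0.453]
```

View pics/wrist2.png

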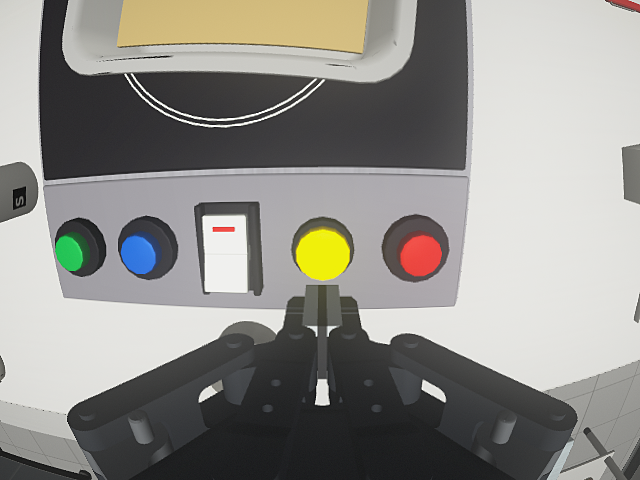

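The yellow plunger is in, with its top at about 70 mm; it is at (322,255). The rocker is still on. Now the green key.

```bash
python3 -m jog '[0,-0.5,0,0,0,0, 0,-0.95,0,0,0,0]'>/dev/null
python3 -m jog '[0,-0.5,0,0,0,0, 0,-0.85,0.2,0,0,0, 0,-0.85,0.45,0,0,0, 0,-0.85,0.54,0,0,0, 0,-0.85,0.54,0,0,0]'|sed -n '1,2p;4p'; python3 t.py
python3 -m jog '[0,0,0.03,0,0,0, 0,0,0.06,0,0,0, 0,0,0.09,0,0,0, 0,0,0.1,0,0,0, 0,0,0.1,0,0,0]'|sed -n '1,2p;4p'
```

```text
time: 9.6
tool_pos: [0.5016, 0.3374, 0.0818]
contact_force: [-0.7, 0.3, -0.1]
t 9.6 tcp [0.5016 0.3374 0.0818] F [-0.75  0.33 -0.11] gw 0.001 yaw -0.0963 zaxis [-0.003 -0.001 -1.   ]
tcp in hob 0.0025 0.1187
rocker [ 0.156  1.187 -0.081]
lock [-0.023  1.787 -0.079]
green [-0.025 -0.013 -0.082]
time: 10.22
tool_pos: [0.5024, 0.3382, 0.0733]
contact_force: [-0.4, -0.3, 0.4]
```

```bash
python3 -m jog '[0,0,0.02,0,0,0, 0,0,0.04,0,0,0, 0,0,0.06,0,0,0, 0,0,0.08,0,0,0, 0,0,0.08,0,0,0]'|sed -n '1,2p;4p'
```

```text
time: 10.85
tool_pos: [0.5027, 0.3384, 0.0661]
contact_force: [-2.3, -1.5, 6.7]
```

```bash
python3 -m jog '[0,0,0.01,0,0,0, 0,0,0.02,0,0,0, 0,0,0.02,0,0,0, 0,0,0.02,0,0,0, 0,0,0.02,0,0,0, 0,0,0.02,0,0,0, 0,0,0.02,0,0,0, 0,0,0.02,0,0,0]'|sed -n '1,2p;4p'
for i in 1 ; do python3 -m jog '[0,0,0,0,0,0, 0,0,0,0,0,0, 0,0,0,0,0,0, 0,0,0,0,0,0, 0,0,0,0,0,0, 0,0,0,0,0,0, 0,0,0,0,0,0, 0,0,0,0,0,0]'|sed -n '1,2p;4p'; done
python3 -m jog '[0,0,0,0,0,0, 0,0,0,0,0,0, 0,0,0,0,0,0, 0,0,0,0,0,0, 0,0,0,0,0,0, 0,0,0,0,0,0, 0,0,0,0,0,0, 0,0,0,0,0,0]'|sed -n '1,2p;4p'
python3 - <<'E'
from h import *
f=manip.grab_frame("wrist"); cv2.imwrite("pics/w3.png",f["img"])
E
```

```text
time: 11.85
tool_pos: [0.5028, 0.3384, 0.0658]
contact_force: [-5.9, -3.4, 14.4]
time: 12.85
tool_pos: [0.5028, 0.3384, 0.0659]
contact_force: [-6.2, -4.1, 13.9]
time: 13.85
tool_pos: [0.5028, 0.3384, 0.0659]
contact_force: [-6.7, -3.0, 15.3]
```

View pics/w3.png

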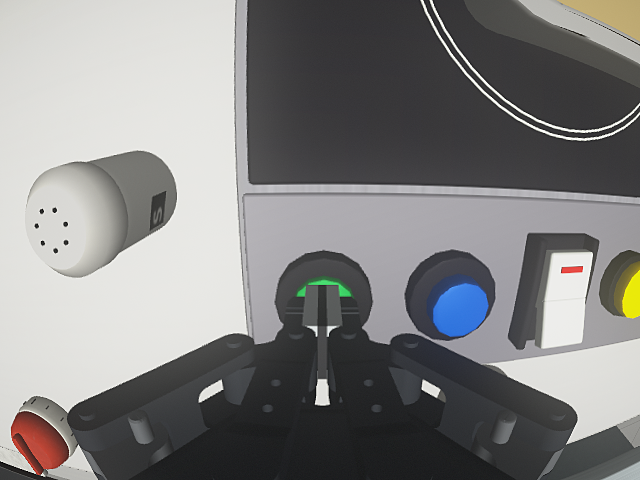

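The tip is on the green key at (322,290), sunk into its housing at the 6 mm stop. It has been held about 3 s, so I'll let go and clear the hand.

```bash
python3 -m jog '[0,0,-0.3,0,0,0, 0,0,-0.8,0,0,0, 0,0,-1,0,0,0, -0.5,0,-1,0,0,0, -1,0,-1,0,0,0, -1,0,-1,0,0,0]'|sed -n '1,2p;4p'
python3 -m jog '[0,0,-0.3,0,0,0, 0,0,-0.6,0,0,0, 0,0,-0.6,0,0,0]'|sed -n '1,2p;4p'
python3 - <<'E'
from h import *
f=manip.grab_frame("scene"); cv2.imwrite("pics/s4.png",f["img"]); P=cloud(f); h=cv2.cvtColor(f["img"],cv2.COLOR_BGR2HSV)
for n,u,v,a,b in(("green",326,273,50,80),("blue",352,255,100,125),("yellow",401,214,24,35),("red",423,203,0,6)):
    m=np.zeros(h.shape[:2],bool); m[v-12:v+13,u-12:u+13]=1
    m&=(h[...,0]>=a)&(h[...,0]<=b)&(h[...,1]>110)&(h[...,2]>60); print(n,m.sum(),np.percentile(P[m][:,2],[50,75]) if m.any() else "")
E
python3 t.py
```

```text
time: 14.65
tool_pos: [0.3995, 0.3475, 0.1612]
contact_force: [0.2, -0.2, -0.4]
time: 15.02
tool_pos: [0.4049, 0.3485, 0.2258]
contact_force: [-0.3, 0.2, 0.2]
green 181 [0.07226135 0.07328974]
blue 183 [0.07195388 0.07287528]
yellow 234 [0.0697967  0.07095883]
red 120 [0.07200587 0.07287093]
t 15.075 tcp [0.4039 0.3479 0.2237] F [ 0.27  0.83 -0.69] gw 0.002 yaw -0.0963 zaxis [ 0.002  0.001 -1.   ]
tcp in hob -0.0957 0.1199
rocker [1.136 1.199 1.338]
lock [0.957 1.799 1.337]
green [ 9.550e-01 -1.000e-03  1.339e+00]
```

View pics/s4.png

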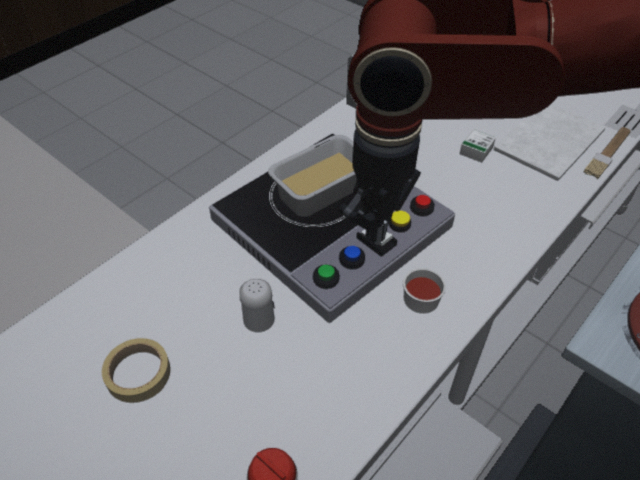

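The green key is back up at 72 mm and the yellow plunger is in at 70 mm. The pan, shaker (257,303) and cup (424,291) have not moved, and the hand is clear.

```bash
python3 -c "
from plant import manip
print(manip.job_done())"
```

```text
the job is handed in; nothing more can be done
None
```

I pressed the controls in the order asked: rocker on, lock plunger fully in, then the green key held down about 3 s and let go. The red and blue keys, pan, shaker and sauce cup were left alone, the hand is clear, and the job was handed in at about 15 s; no verdict came back.

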